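# Seat a bearing ball in its dish and present it a quarter turn round

## Task

Lift the round dish off its base by the arch handle, tip it about 30 degrees (not past 40) with the red pointer going down so that the steel ball rolls over the brass rib, and bring it level so that the ball settles in the middle. Then, keeping the dish level and the ball in the middle, turn it a quarter turn so that the red pointer faces the brass post, and finish holding it there in the grip: level and still, centred over its base and about 7 cm above it. Leave the mug, the wood block and the sanding block alone.

Things in the scene. Friction and masses are not known exactly. Their poses are not given: they have to be found in the camera images.
- dish_grip (a point): centre of the grip block on the arch handle of the loose dish (0.24 to 0.4 kg): dark wood, 14 mm (x, between its two free faces: grasp these), 44 mm (y), 26 mm high. The dish's underside is 100 mm straight below. Carries the dish's axes: z up, the red pointer along -x, loading pocket on the +x side; the steel arch stands in the y-z plane. 55 mm of free air between block and ball
- dish_seat (a point): where the ball's centre is when in the middle of the dish (wood, blue lining, 120 mm across, rim 33 mm high): 20 mm above the underside, 80 mm below dish_grip, same axes. Conical floor, 8 degrees. A brass rib across it at x = +30 mm holds the ball in the pocket until tipped about 18 degrees, pointer down; it runs to the far rim and, once level, back to the middle in about 2 s
- pointer_tip (a point): tip of the red pointer on the dish's rim, 80 mm from the dish's axis along its -x, 22 mm above its underside
- ball_center (a point): centre of the loose steel ball, 24 mm in diameter, 57 g; starts in the loading pocket, 35 mm from the dish's axis on the +x side
- base: fixed wooden board, 120 mm (x) by 230 mm (y), 12 mm thick, with a cork pad 80 mm across, top 16 mm above the bench, on which the dish starts. Origin: centre of the underside, on the bench. The pointer starts along its -x (within 0.12 rad), towards the robot; a post stands at each end of its y axis
- brass_post: fixed brass post with a conical tip, 14 mm thick, 42 mm high, at the left or right end of the board, 97 mm from its centre along its y axis; its top is 54 mm above the bench. Origin: centre of its foot, on the board. The pointer must finally face it
- black_post: fixed black post with a flat top, same size, at the other end of the board; the wrong one
- mug: white mug, 83 mm across, 86 mm high, loose bystander; origin at its underside
- offcut_1: pale wood block 60x90x46 mm, loose bystander; origin at the centre of its underside
- sanding_block: sanding block 65x112x30 mm, red-brown wood and cork, loose bystander; origin at the centre of its underside

How it is judged:
On the way, in this order (a step that is already met when the one before it is completed fails the run):
1. the dish is lifted off its base and tipped, more than 20 degrees, pointer end down (angle between dish_seat's own z axis and vertical above 0.35 rad and contact force between dish and base below 0.1 N and angle between dish_seat's own x axis and vertical below 1.23 rad and height (world z) of dish_seat above 0.05 m), for 0.1 s.
2. the dish is level again, not yet turned, with the ball in the middle (angle between dish_seat's own z axis and vertical below 0.12 rad and distance between ball_center and dish_seat below 0.012 m and angle between the y axis of dish_seat and the y axis of base, either way round below 0.4 rad and contact force between dish and base below 0.1 N), for 0.3 s.
At the end, for the whole second after the job is handed in: the fingers hold the dish, clear of base and posts, underside 40 to 120 mm above the pad, axis within 30 mm of the base's centre, level within 0.1 rad, pointer towards the brass post within 0.17 rad of the base's y axis, at rest, ball within 10 mm of the middle (contact force between dish and the fingers above 2 N and contact force between dish and base below 0.1 N and contact force between dish and brass_post below 0.1 N and contact force between dish and black_post below 0.1 N and z of dish_seat in the frame of base between 0.076 and 0.156 m and horizontal distance between dish_seat and base below 0.03 m and angle between dish_seat's own z axis and vertical below 0.1 rad and angle between the x axis of dish_seat and the y axis of base, either way round below 0.17 rad and horizontal distance between pointer_tip and brass_post below 0.06 m and distance between ball_center and dish_seat below 0.01 m and linear speed of dish below 0.02 m/s); the arm keeps its last pose, push and grip.
It fails at once if the ball leaves the dish (distance between ball_center and dish_seat above 0.065 m).
It fails at once if the dish is tipped past 45 degrees (angle between dish_seat's own z axis and vertical above 0.785 rad).
It fails at once if while the dish is turned, it is tipped more than 15 degrees or the ball is over 20 mm from the middle (angle between the y axis of dish_seat and the y axis of base, either way round above 0.5 rad and (angle between dish_seat's own z axis and vertical above 0.26 rad or distance between ball_center and dish_seat above 0.02 m)).
It fails at once if a bystander is moved more than 30 mm (distance of any of mug, offcut_1, sanding_block from where it was at the start of the episode above 0.03 m).
It also fails if it takes over 48 s, if anything falls off the work surface, if the arm or the gripper's body presses on something with over 40 N, if the wrist force passes 120 N, or if a joint passes its speed limit or range.

## Robot

A 6-joint arm with a two-finger parallel gripper is mounted at the origin on a cart in front of the work surface, level with it; the furniture and walls round the work are solid. World frame = base frame: x ahead of the robot, y to its left, z up, the work surface at z = 0. Lengths are in m, angles in rad, forces in N, time in s.
With the tool pointing down it reaches from about 0.4 to 0.825 m from the base axis. Payload 7 kg.
Tool frame: the origin (TCP) lies on the centre line of the jaws, within the pads' length; the fingertips stand 25 mm ahead of it and the grasp point (between the pads) lies 6 mm ahead of it; z points along the fingers, y is the line along which they close (so a half turn about z gives the same grasp; the last joint's range is limited). The gripper opens to 88 mm and grips with 3 to 60 N. Pads are 19 mm wide; open, the fingers measure 130 mm over their backs; the gripper's body (78 mm by 193 mm) begins 47 mm behind the grasp point.
Start: joints at [1.635, 0.359, 0.012, 0, -1.224, -0.288], TCP at [0.15, 0.658, 0.252] pointing down, gripper open.
Joint ranges: [-3.07, 3.07], [-1.43, 2.12], [-1.02, 1.25], [-3.03, 1.67], [-3.05, -0], [-3.03, 3.03]. Speed limits (rad/s): [2.39, 2.39, 3.01, 3.14, 3.14, 3.14].

## Interface

Orientations are given as [roll, pitch, yaw] about the fixed x, y, z axes, in that order (R = Rz(yaw) Ry(pitch) Rx(roll)).
In Python, from station import readout, vision, arm gives the robot as it stands. The module is installed in compiled form; this text tells all that it offers.
- The arm moves only by the tool carry_out, never from a script. Its argument "commands" is a list of rows, each an object with "dp": the shift along the tool's x, y, z in m, a list of three; "rotation": the turn, a rotation vector about the tool's x, y, z in degrees, a list of three. In form: [{"dp": [dx, dy, dz], "rotation": [wx, wy, wz]}, ...]. A call has 1 to 8 rows; each row shifts and turns the commanded pose from where the row before left it, along the tool's axes as they then stand; what a row does not reach is not made up. A row lasts 1/8 s, in which the tool goes at most 62.5 mm and 10.7 degrees, less where a joint would pass 70% of its speed; a pose out of reach is approached as far as the arm can. A call with a gripper value outside its range is refused whole. "grip" is the finger opening in m, from 0 to 0.0876, set as the call begins (left out, the last holds). The fingers move at their own pace and stop on an object; "force" is the grip in N (left out, the last holds). Time passes only in rows, so rows that do not move let the fingers close. It gives the time, the measured TCP pose, the force, the opening and the grip force at its end, in the units of the state.
- readout.get_state(): the state, without advancing time (a new reading comes with each control period).
- vision.grab_frame(name): name is "side" or "top"; returns (picture, depth): 480x640x3 uint8, red, green, blue; 480x640 float32, m along the optical axis (not along the pixel's ray), 0 where there is no reading.
- vision.calibration(name): a dict with "fovy" (degrees; the focal length in pixels is half the picture's height over the tangent of half this angle, whatever the lens; pixels are square), "cx", "cy" (the principal point, pixels), "origin" and "attitude" of the camera in the world. Camera axes: x right, y down, z forward; pixel columns grow to the right and rows downward; lengths in m; the calibration is good to about 2 mm. A picture is of the moment at which its call begins. calibration takes no time and is no camera call.
- arm.job_done(): hands the job in; it is judged then, once.
Trained networks look in the newest picture that a camera, given by its name, has taken for a name from the list of things; names that differ only in an ending like _2 or _b are one class to them, and where a whole thing is asked for, a point or a joint stands for the part that bears it (a point fixed in the world has none). Each returns a list of dicts, best first, with "score" (0 to 1); they miss things now and then, are a little off and sometimes report something else, mostly with a low value. They report only what shows in the picture. A call takes as long as a camera call.
- vision.trace(label, camera): "pixels" (480x640 bool, what is visible of it) and "position" ([row, column] in pixels, amid what is visible of it).
The state is a dict: "t": time; "q": joint angles; "qd": joint speeds; "joint_efforts": joint torques, N m; "eef_pos": TCP position; "ee_rot": TCP orientation; "force": force on the tool from outside, world axes, zero at the start; "moment": the same for the moment, N m; "width": finger opening in m; "gripper_force": force on a finger pad.
Only numpy, scipy, OpenCV 4.12 (cv2) and the standard library are available. Lean on these libraries where they do the work, as an engineer would, in place of code of your own. Each camera call takes 0.05 s, during which the arm holds its last target. There are 200 camera calls.

## Working session

There is one attempt and no reset: what is moved stays moved. The work goes in short steps, Python scripts to look and compute and a tool call to move; the robot and the scene stay as the last step left them, time stands still between calls to the robot, and variables do not carry over. Pictures are saved under pics/ and viewed, at most 10 in all, crops included, and the job is handed in when it is done.

Besides the shell and the picture viewer there is one more tool, called after "Emit:" as name(argument=value, ...), one argument or row to a line, values as JSON. carry_out: Moves the arm, as the interface text tells. Its arguments: {"type":"object","properties":{"commands":{"type":"array"},"grip":{"type":"number"},"force":{"type":"number"}},"required":["commands"]}

```bash
mkdir -p pics; cat > h.py <<'E'
import numpy as np, cv2
from station import readout, vision, arm
from scipy.spatial.transform import Rotation as R
def cal(n):
    c=vision.calibration(n); f=240/np.tan(np.radians(c['fovy'])/2); return c,f
def att(c):
    a=np.array(c['attitude'],float)
    return a if a.shape==(3,3) else R.from_euler('xyz',a).as_matrix()
def cloud(n,d):
    c,f=cal(n); v,u=np.mgrid[:480,:640]
    p=np.stack([(u-c['cx'])/f*d,(v-c['cy'])/f*d,d],-1)
    return p@att(c).T+np.array(c['origin'])
def save(n,im): cv2.imwrite('pics/'+n,im[:,:,::-1])
E
python3 - <<'E'
from h import *
np.set_printoptions(precision=4,suppress=True)
for n in('top','side'):
    print(vision.calibration(n))
    im,d=vision.grab_frame(n); save(n+'0.png',im); np.save(n+'.npy',d); P=cloud(n,d)
    for l in['dish_grip','dish_seat','pointer_tip','ball_center','base','brass_post','black_post','mug','offcut_1','sanding_block']:
        for r in vision.trace(l,n)[:2]:
            m=r['pixels']&(d>0); q=P[m]
            if len(q): print(n,l,round(r['score'],2),np.round(r['position']),m.sum(),np.median(q,0),q.min(0),q.max(0))
            else: print(n,l,'nodepth',r['score'],r['position'])
print(readout.get_state())
E
```

```text
{'fovy': 44.43276833304961, 'cx': 318.19508494286526, 'cy': 243.54965527131193, 'origin': array([0.2561, 0.0665, 1.8212]), 'attitude': array([-2.9739, -0.0066, -1.5973])}
top dish_grip 0.72 [251. 230.] 1184 [0.5387 0.3249 0.0331] [ 0.4696  0.2652 -0.0028] [0.609  0.3868 0.1359]
top dish_seat 0.74 [252. 229.] 1290 [0.5393 0.3259 0.0329] [ 0.4723  0.2649 -0.0037] [0.6153 0.3996 0.1359]
top pointer_tip 0.75 [252. 228.] 1210 [0.5394 0.3248 0.0333] [ 0.4659  0.2649 -0.0033] [0.6117 0.3874 0.1359]
top base 0.81 [268. 219.] 1607 [0.5367 0.3375 0.0112] [ 0.4599  0.2065 -0.0111] [0.629  0.4582 0.092 ]
top brass_post 0.36 [258. 197.] 43 [0.5207 0.4205 0.0212] [0.5126 0.4137 0.0076] [0.5321 0.4339 0.0568]
top black_post 0.46 [241. 258.] 36 [0.5613 0.2336 0.0323] [0.5544 0.227  0.0062] [0.5736 0.2434 0.0588]
top mug 0.59 [200. 299.] 644 [0.6996 0.0975 0.0296] [ 0.645   0.0461 -0.0063] [0.7265 0.1396 0.0978]
top mug 0.17 [253. 230.] 1148 [0.5386 0.3246 0.0328] [0.4723 0.2659 0.0118] [0.6044 0.3868 0.1359]
top offcut_1 0.56 [199. 340.] 632 [ 0.6895 -0.0378  0.0433] [ 0.6577 -0.0862 -0.0037] [0.736
[... 1037 characters left out ...]
0897]
side offcut_1 0.97 [245. 270.] 751 [ 0.6969 -0.0253  0.0445] [ 0.6578 -0.082  -0.0009] [0.7281 0.0131 0.052 ]
side sanding_block 0.76 [174. 206.] 658 [ 0.7122 -0.3875  0.0293] [ 0.6653 -0.4879 -0.0084] [ 0.7431 -0.3393  0.0386]
{'t': 1.1, 'q': array([ 1.6351,  0.3586,  0.0119,  0.    , -1.2241, -0.2881]), 'qd': array([-0.0001,  0.0005,  0.    , -0.0005,  0.0001,  0.0003]), 'joint_efforts': array([  0.0001, -58.2399,  29.3294,   7.0024,   0.0123,  -0.    ]), 'eef_pos': array([0.1498, 0.6582, 0.2516]), 'ee_rot': array([-3.1415, -0.    , -0.2237]), 'force': array([-0.368 ,  0.0567,  0.3011]), 'moment': array([ 0.0047,  0.0056, -0.0352]), 'gripper_force': 0.0, 'width': 0.08789621416429434}
```

```bash
python3 - <<'E'
from h import *
np.set_printoptions(precision=4,suppress=True)
a=cv2.imread('pics/top0.png')[190:330,150:310]; b=cv2.imread('pics/side0.png')[230:400,300:480]
a=cv2.resize(a,(400,350),interpolation=2); b=cv2.resize(b,(400,378),interpolation=2)
c=np.zeros((378,800,3),np.uint8); c[:350,:400]=a; c[:,400:]=b; cv2.imwrite('pics/c0.png',c)
for n in('top','side'):
    d=np.load(n+'.npy'); P=cloud(n,d)
    m=(d>0)&(P[...,2]>0.07)&(abs(P[...,0]-.54)<.1)&(abs(P[...,1]-.33)<.1)
    q=P[m]
    for lo,hi in((.07,.11),(.11,.125),(.125,.14)):
        s=q[(q[:,2]>lo)&(q[:,2]<hi)]
        if len(s)>4:
            xy=s[:,:2];w,v=np.linalg.eigh(np.cov(xy.T)); t=(xy-xy.mean(0))@v
            print(n,lo,len(s),s.mean(0),(xy.min(0)+xy.max(0))/2,v[:,1],np.ptp(t,axis=0),(v@((t.max(0)+t.min(0))/2))+xy.mean(0))
    # rim
    m=(d>0)&(P[...,2]>0.042)&(P[...,2]<0.056)&(np.hypot(P[...,0]-.54,P[...,1]-.325)<.075); s=P[m]
    print(n,'rim',len(s),s.mean(0),cv2.minEnclosingCircle(s[:,:2].astype(np.float32)))
E
```

```text
top 0.07 38 [0.5417 0.3278 0.099 ] [0.5421 0.3269] [-0.2024  0.9793] [0.01   0.1259] [0.5422 0.3268]
top 0.11 61 [0.5422 0.3242 0.1174] [0.5418 0.3263] [-0.1915  0.9815] [0.0109 0.1103] [0.5417 0.3266]
top 0.125 57 [0.5429 0.3277 0.1298] [0.5426 0.3257] [-0.1824  0.9832] [0.0147 0.0464] [0.5428 0.3256]
top rim 263 [0.5453 0.328  0.0484] ((0.536224365234375, 0.32306089997291565), 0.0687212198972702)
side 0.07 62 [0.5445 0.3367 0.096 ] [0.5443 0.3303] [-0.199  0.98 ] [0.0101 0.1259] [0.5453 0.3306]
side 0.11 100 [0.5463 0.3335 0.1167] [0.5443 0.3283] [-0.2045  0.9789] [0.0116 0.1034] [0.5461 0.3286]
side 0.125 89 [0.5445 0.3306 0.1289] [0.5438 0.3303] [-0.1845  0.9828] [0.0155 0.0433] [0.544 0.33 ]
side rim 393 [0.55   0.3315 0.0484] ((0.5345355868339539, 0.32863789796829224), 0.06962046772241592)
```

View pics/c0.png

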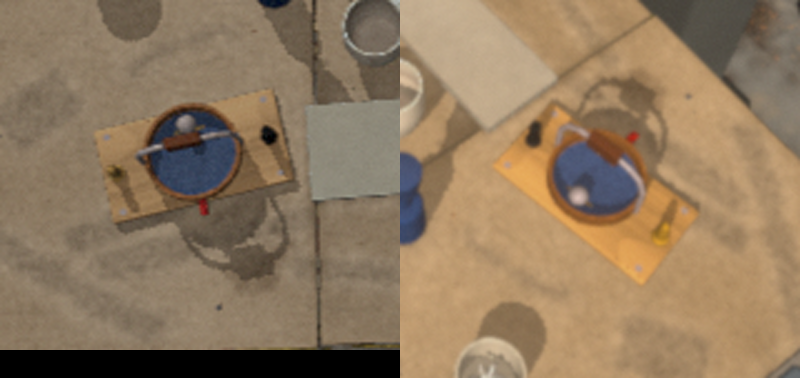

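The crop shows the dish with its pointer towards the robot (left panel, 203,205), the ball in the pocket at (185,122), the brass post on the +y side (115,170) and the black post at (268,133). The networks' positions agree with this.

Emit:
carry_out(
  commands=[
    {"dp":[0,0,0],"rotation":[0,0,9.43]},
    {"dp":[0,0,0],"rotation":[0,0,9.43]},
    {"dp":[0,0,0],"rotation":[0,0,9.43]},
    {"dp":[0,0,0],"rotation":[0,0,9.43]},
    {"dp":[0,0,0],"rotation":[0,0,9.43]},
    {"dp":[0,0,0],"rotation":[0,0,9.43]},
    {"dp":[0,0,0],"rotation":[0,0,9.43]},
    {"dp":[0.03,-0.0242,0],"rotation":[0,0,0]},
  ],
  grip=0.0876,
)

```text
t: 2.1
eef_pos: [0.1783, 0.6342, 0.2509]
ee_rot: [3.141, -0.0, -1.376]
force: [0.0, -0.2, 0.4]
width: 0.0875
gripper_force: 0.0
```

Emit:
carry_out(
  commands=[
    {"dp":[0.05,-0.0358,0],"rotation":[0,0,0]},
    {"dp":[0.05,-0.0358,0],"rotation":[0,0,0]},
    {"dp":[0.05,-0.0358,0],"rotation":[0,0,0]},
    {"dp":[0.05,-0.0358,0],"rotation":[0,0,0]},
    {"dp":[0.05,-0.0358,0],"rotation":[0,0,0]},
    {"dp":[0.05,-0.0358,0],"rotation":[0,0,0]},
    {"dp":[0.04,-0.0458,0],"rotation":[0,0,0]},
    {"dp":[0.03,-0.0375,0],"rotation":[0,0,0]},
  ],
)

```text
t: 3.1
eef_pos: [0.5453, 0.3265, 0.252]
ee_rot: [-3.141, 0.0, -1.377]
force: [-0.5, 1.6, 0.4]
width: 0.0874
gripper_force: 0.0
```

Emit:
carry_out(
  commands=[
    {"dp":[0,0,0],"rotation":[0,0,0]},
    {"dp":[0,0,0],"rotation":[0,0,0]},
  ],
)

```text
t: 3.35
eef_pos: [0.5435, 0.3279, 0.2513]
ee_rot: [3.141, -0.0, -1.377]
force: [-0.4, 0.6, -0.3]
width: 0.0875
gripper_force: 0.0
```

Descend 129 mm, then close.

Emit:
carry_out(
  commands=[
    {"dp":[0,0,0.02],"rotation":[0,0,0]},
    {"dp":[0,0,0.025],"rotation":[0,0,0]},
    {"dp":[0,0,0.025],"rotation":[0,0,0]},
    {"dp":[0,0,0.02],"rotation":[0,0,0]},
    {"dp":[0,0,0.015],"rotation":[0,0,0]},
    {"dp":[0,0,0.014],"rotation":[0,0,0]},
    {"dp":[0,0,0.01],"rotation":[0,0,0]},
    {"dp":[0,0,0],"rotation":[0,0,0]},
  ],
  grip=0.05,
)

```text
t: 4.35
eef_pos: [0.5432, 0.328, 0.1219]
ee_rot: [3.141, -0.001, -1.376]
force: [-0.1, 0.8, -0.2]
width: 0.0497
gripper_force: 0.0
```

Emit:
carry_out(
  commands=[
    {"dp":[0,0,0],"rotation":[0,0,0]},
    {"dp":[0,0,0],"rotation":[0,0,0]},
    {"dp":[0,0,0],"rotation":[0,0,0]},
    {"dp":[0,0,0],"rotation":[0,0,0]},
    {"dp":[0,0,0],"rotation":[0,0,0]},
    {"dp":[0,0,0],"rotation":[0,0,0]},
    {"dp":[0,0,0],"rotation":[0,0,0]},
    {"dp":[0,0,0],"rotation":[0,0,0]},
  ],
  grip=0.0,
  force=40,
)

```text
t: 5.35
eef_pos: [0.5435, 0.3282, 0.1226]
ee_rot: [-3.141, 0.0, -1.376]
force: [-0.2, -1.2, 0.4]
width: 0.0136
gripper_force: 40.0
```

Emit:
carry_out(
  commands=[
    {"dp":[0,0,-0.005],"rotation":[0,0,0]},
    {"dp":[0,0,-0.01],"rotation":[0,0,0]},
    {"dp":[0,0,-0.013],"rotation":[0,0,0]},
    {"dp":[0,0,-0.013],"rotation":[0,0,0]},
    {"dp":[0,0,-0.013],"rotation":[0,0,0]},
    {"dp":[0,0,-0.012],"rotation":[0,0,0]},
    {"dp":[0,0,-0.009],"rotation":[0,0,0]},
    {"dp":[0,0,-0.005],"rotation":[0,0,0]},
  ],
)

```text
t: 6.35
eef_pos: [0.5435, 0.3282, 0.2032]
ee_rot: [-3.141, 0.0, -1.376]
force: [0.1, 1.0, -3.9]
width: 0.0136
gripper_force: 40.0
```

```bash
cat > look.py <<'E'
import sys
from h import *
np.set_printoptions(precision=4,suppress=True)
k=sys.argv[1]; s=readout.get_state()
e=R.from_euler('xyz',s['ee_rot']); T=np.array(s['eef_pos'])
ims=[]
for n,(r,c) in(('top',(180,150)),('side',(200,280))):
    im,d=vision.grab_frame(n); P=cloud(n,d)
    # nominal seat, pointer
    x=-e.apply([0,1,0]); z=-e.apply([0,0,1]); seat=T-z*.086; tip=seat+.002*z-.08*x
    cc,f=cal(n); px=[]
    for w in(seat,tip):
        q=att(cc).T@(w-cc['origin']); px.append((q[0]/q[2]*f+cc['cx'],q[1]/q[2]*f+cc['cy']))
    b=[(round(t['score'],2),np.round(t['position']),np.median(P[t['pixels']&(d>0)],0)) for t in vision.trace('ball_center',n)[:2]]
    print(n,'seat,tip px',np.round(px),'ball',b)
    for l in ('pointer_tip',):
        # red pixels
        h=cv2.cvtColor(im,cv2.COLOR_RGB2HSV); m=((h[...,0]<6)|(h[...,0]>174))&(h[...,1]>170)&(h[...,2]>80)&(d>0)
        q=P[m]; near=np.linalg.norm(q-tip,axis=1)<.06
        print(' red',near.sum(),np.median(q[near],0) if near.any() else '','expected tip',tip)
    # rim plane / local points
    L=(P-seat)@np.stack([x,e.apply([1,0,0])*-1,z],1)
    rr=np.hypot(L[...,0],L[...,1]); m=(d>0)&(rr<.064)&(rr>.05)&(L[...,2]>0)&(L[...,2]<.03)
    q=L[m]; top=q[q[:,2]>.006]
    A=np.c_[top[:,:2],np.ones(len(top))]; co=np.linalg.lstsq(A,top[:,2],rcond=None)[0]
    print(' rim plane slopes in tool-derived dish frame (deg x,y), z',np.degrees(co[:2]),co[2],len(top))
    ims.append(cv2.resize(im[r:r+150,c:c+200],(400,300),interpolation=2))
save(f'l{k}.png',np.hstack(ims)); s=readout.get_state(); print(s['t'],s['width'],s['gripper_force'],s['force'],s['moment'])
E
python3 look.py 1
```

```text
top seat,tip px [[223. 246.]
 [228. 273.]] ball [(0.34, array([193., 460.]), array([ 0.7053, -0.3973,  0.0283]))]
 red 4 [0.4673 0.3128 0.1253] expected tip [0.4651 0.3128 0.1192]
 rim plane slopes in tool-derived dish frame (deg x,y), z [1.1055 2.0694] 0.014063966338922075 92
side seat,tip px [[391. 296.]
 [410. 275.]] ball [(0.52, array([291., 363.]), array([0.5685, 0.2407, 0.0311]))]
 red 0  expected tip [0.4651 0.3128 0.1192]
 rim plane slopes in tool-derived dish frame (deg x,y), z [-0.0263  0.7453] 0.011598915070937129 221
6.55 0.013644980968917895 39.99810039997101 [-0.7032  0.7478 -4.168 ] [ 0.086  -0.0057 -0.0118]
```

View pics/l1.png

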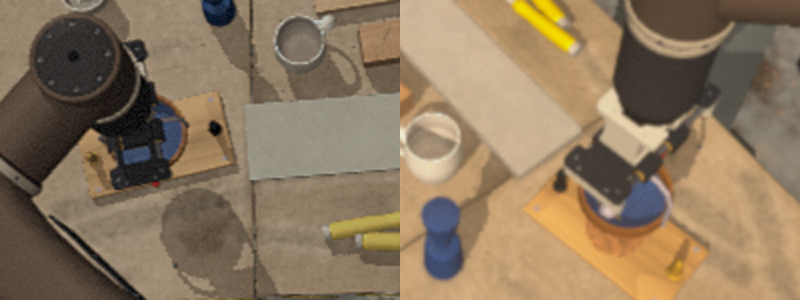

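The dish is lifted and level, and the ball is still in the pocket (right panel, about 607,210). Next I tip it 30° about the seat.

Emit:
carry_out(
  commands=[
    {"dp":[0,0.0015,0],"rotation":[1,0,0]},
    {"dp":[0,0.003,0],"rotation":[2,0,0]},
    {"dp":[0,0.003,0],"rotation":[2,0,0]},
    {"dp":[0,0.003,0],"rotation":[2,0,0]},
    {"dp":[0,0.003,0],"rotation":[2,0,0]},
    {"dp":[0,0.003,0],"rotation":[2,0,0]},
    {"dp":[0,0.003,0],"rotation":[2,0,0]},
    {"dp":[0,0.003,0],"rotation":[2,0,0]},
  ],
)

```text
t: 7.55
eef_pos: [0.521, 0.3236, 0.1997]
ee_rot: [-2.879, 0.0, -1.376]
force: [0.3, -0.1, -4.1]
width: 0.0142
gripper_force: 40.0
```

Emit:
carry_out(
  commands=[
    {"dp":[0,0.003,0],"rotation":[2,0,0]},
    {"dp":[0,0.003,0],"rotation":[2,0,0]},
    {"dp":[0,0.003,0],"rotation":[2,0,0]},
    {"dp":[0,0.003,0],"rotation":[2,0,0]},
    {"dp":[0,0.003,0],"rotation":[2,0,0]},
    {"dp":[0,0.003,0],"rotation":[2,0,0]},
    {"dp":[0,0.003,0],"rotation":[2,0,0]},
    {"dp":[0,0.0015,0],"rotation":[1,0,0]},
  ],
)

```text
t: 8.55
eef_pos: [0.4994, 0.3194, 0.1907]
ee_rot: [-2.619, -0.0, -1.374]
force: [0.7, 0.4, -3.7]
width: 0.0139
gripper_force: 40.0
```

Emit:
carry_out(
  commands=[
    {"dp":[0,0,0],"rotation":[0,0,0]},
    {"dp":[0,0,0],"rotation":[0,0,0]},
    {"dp":[0,0,0],"rotation":[0,0,0]},
    {"dp":[0,0,0],"rotation":[0,0,0]},
    {"dp":[0,0,0],"rotation":[0,0,0]},
    {"dp":[0,0,0],"rotation":[0,0,0]},
  ],
)

```text
t: 9.3
eef_pos: [0.5011, 0.3199, 0.1917]
ee_rot: [-2.618, -0.0, -1.376]
force: [-0.2, 0.3, -3.6]
width: 0.014
gripper_force: 40.0
```

```bash
python3 look.py 2
```

```text
top seat,tip px [[223. 246.]
 [229. 271.]] ball []
 red 0  expected tip [0.4743 0.3146 0.079 ]
 rim plane slopes in tool-derived dish frame (deg x,y), z [-0.5175  1.0181] 0.013959417702633217 141
side seat,tip px [[391. 296.]
 [406. 285.]] ball [(0.43, array([296., 390.]), array([0.5405, 0.3311, 0.1119])), (0.4, array([291., 404.]), array([0.5069, 0.3257, 0.1096]))]
 red 0  expected tip [0.4743 0.3146 0.079 ]
 rim plane slopes in tool-derived dish frame (deg x,y), z [-0.2421 -0.0979] 0.0120469309007096 399
9.5 0.01401050212916246 39.99857783317566 [ 0.5331 -0.0484 -4.5079] [-0.4028  2.3695  0.0124]
```

View pics/l2.png

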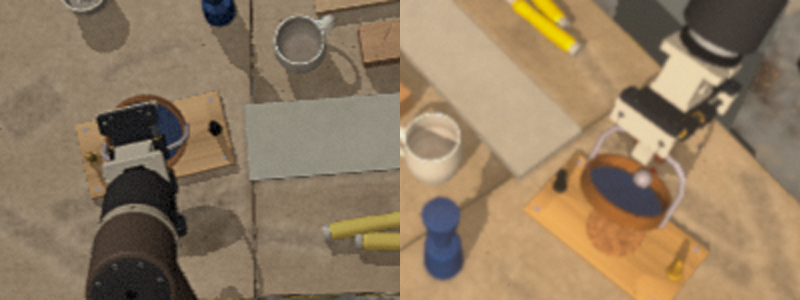

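The dish is tipped 30° without slipping. The ball has crossed the rib to the pointer side (right panel, 642,180). Now I level it.

Emit:
carry_out(
  commands=[
    {"dp":[0,-0.0015,0],"rotation":[-1,0,0]},
    {"dp":[0,-0.003,0],"rotation":[-2,0,0]},
    {"dp":[0,-0.003,0],"rotation":[-2,0,0]},
    {"dp":[0,-0.003,0],"rotation":[-2,0,0]},
    {"dp":[0,-0.003,0],"rotation":[-2,0,0]},
    {"dp":[0,-0.003,0],"rotation":[-2,0,0]},
    {"dp":[0,-0.003,0],"rotation":[-2,0,0]},
    {"dp":[0,-0.003,0],"rotation":[-2,0,0]},
  ],
)

```text
t: 10.5
eef_pos: [0.5212, 0.3238, 0.2007]
ee_rot: [-2.882, 0.0, -1.376]
force: [-0.2, -0.2, -3.8]
width: 0.0136
gripper_force: 40.0
```

Emit:
carry_out(
  commands=[
    {"dp":[0,-0.003,0],"rotation":[-2,0,0]},
    {"dp":[0,-0.003,0],"rotation":[-2,0,0]},
    {"dp":[0,-0.003,0],"rotation":[-2,0,0]},
    {"dp":[0,-0.003,0],"rotation":[-2,0,0]},
    {"dp":[0,-0.003,0],"rotation":[-2,0,0]},
    {"dp":[0,-0.003,0],"rotation":[-2,0,0]},
    {"dp":[0,-0.003,0],"rotation":[-2,0,0]},
    {"dp":[0,-0.0015,0],"rotation":[-1,0,0]},
  ],
)

```text
t: 11.5
eef_pos: [0.5434, 0.3282, 0.2038]
ee_rot: [3.141, 0.0, -1.376]
force: [-0.4, -0.2, -3.9]
width: 0.014
gripper_force: 40.0
```

Emit:
carry_out(
  commands=[
    {"dp":[0,0,0],"rotation":[0,0,0]},
    {"dp":[0,0,0],"rotation":[0,0,0]},
    {"dp":[0,0,0],"rotation":[0,0,0]},
    {"dp":[0,0,0],"rotation":[0,0,0]},
    {"dp":[0,0,0],"rotation":[0,0,0]},
    {"dp":[0,0,0],"rotation":[0,0,0]},
    {"dp":[0,0,0],"rotation":[0,0,0]},
    {"dp":[0,0,0],"rotation":[0,0,0]},
  ],
)

```text
t: 12.5
eef_pos: [0.5431, 0.328, 0.204]
ee_rot: [3.142, -0.0, -1.376]
force: [0.2, -0.8, -4.0]
width: 0.0139
gripper_force: 40.0
```

Emit:
carry_out(
  commands=[
    {"dp":[0,0,0],"rotation":[0,0,0]},
    {"dp":[0,0,0],"rotation":[0,0,0]},
    {"dp":[0,0,0],"rotation":[0,0,0]},
    {"dp":[0,0,0],"rotation":[0,0,0]},
    {"dp":[0,0,0],"rotation":[0,0,0]},
    {"dp":[0,0,0],"rotation":[0,0,0]},
    {"dp":[0,0,0],"rotation":[0,0,0]},
    {"dp":[0,0,0],"rotation":[0,0,0]},
  ],
)

```text
t: 13.5
eef_pos: [0.5431, 0.3281, 0.204]
ee_rot: [-3.142, -0.0, -1.376]
force: [-0.1, -0.1, -4.1]
width: 0.0139
gripper_force: 40.0
```

Emit:
carry_out(
  commands=[
    {"dp":[0,0,0],"rotation":[0,0,0]},
    {"dp":[0,0,0],"rotation":[0,0,0]},
    {"dp":[0,0,0],"rotation":[0,0,0]},
    {"dp":[0,0,0],"rotation":[0,0,0]},
    {"dp":[0,0,0],"rotation":[0,0,0]},
    {"dp":[0,0,0],"rotation":[0,0,0]},
    {"dp":[0,0,0],"rotation":[0,0,0]},
    {"dp":[0,0,0],"rotation":[0,0,0]},
  ],
)

```text
t: 14.5
eef_pos: [0.5431, 0.3281, 0.204]
ee_rot: [3.142, 0.0, -1.376]
force: [0.2, -0.8, -4.4]
width: 0.0137
gripper_force: 40.0
```

```bash
python3 look.py 3
```

```text
top seat,tip px [[223. 246.]
 [228. 273.]] ball []
 red 5 [0.469  0.3121 0.1225] expected tip [0.4646 0.3126 0.12  ]
 rim plane slopes in tool-derived dish frame (deg x,y), z [-0.3132  0.8596] 0.013579887278915029 87
side seat,tip px [[392. 296.]
 [411. 275.]] ball []
 red 0  expected tip [0.4646 0.3126 0.12  ]
 rim plane slopes in tool-derived dish frame (deg x,y), z [-0.2471  0.4756] 0.0119252471445565 214
14.7 0.013579169052276971 39.99817371368408 [ 0.7282 -0.0841 -3.9372] [ 0.0984 -0.0054  0.0365]
```

View pics/l3.png

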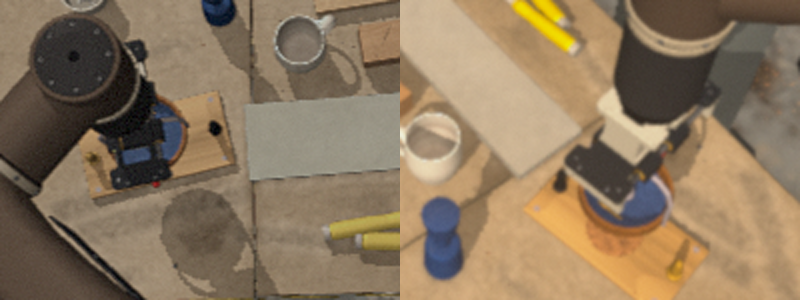

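The ball has left the pocket and isn't visible on the floor, so it should be in the middle, hidden behind the fingers. I'll let it settle a bit more, then turn slowly by 90°.

Emit:
carry_out(
  commands=[
    {"dp":[0,0,0],"rotation":[0,0,0]},
    {"dp":[0,0,0],"rotation":[0,0,0]},
    {"dp":[0,0,0],"rotation":[0,0,0]},
    {"dp":[0,0,0],"rotation":[0,0,0]},
    {"dp":[0,0,0],"rotation":[0,0,0]},
    {"dp":[0,0,0],"rotation":[0,0,0]},
    {"dp":[0,0,0],"rotation":[0,0,0]},
    {"dp":[0,0,0],"rotation":[0,0,0]},
  ],
)

```text
t: 15.7
eef_pos: [0.5431, 0.3281, 0.204]
ee_rot: [-3.142, 0.0, -1.376]
force: [0.7, 0.1, -3.1]
width: 0.0134
gripper_force: 40.0
```

Emit:
carry_out(
  commands=[
    {"dp":[0,0,0],"rotation":[0,0,1]},
    {"dp":[0,0,0],"rotation":[0,0,2]},
    {"dp":[0,0,0],"rotation":[0,0,3]},
    {"dp":[0,0,0],"rotation":[0,0,3]},
    {"dp":[0,0,0],"rotation":[0,0,3]},
    {"dp":[0,0,0],"rotation":[0,0,3]},
    {"dp":[0,0,0],"rotation":[0,0,3]},
    {"dp":[0,0,0],"rotation":[0,0,3]},
  ],
)

```text
t: 16.7
eef_pos: [0.5431, 0.328, 0.204]
ee_rot: [3.142, -0.0, -1.746]
force: [0.5, 0.1, -3.8]
width: 0.0138
gripper_force: 40.0
```

```bash
python3 look.py 4
```

```text
top seat,tip px [[223. 246.]
 [218. 273.]] ball []
 red 0  expected tip [0.4643 0.342  0.12  ]
 rim plane slopes in tool-derived dish frame (deg x,y), z [-0.2422  0.018 ] 0.011645879801341871 116
side seat,tip px [[392. 296.]
 [418. 283.]] ball [(0.63, array([296., 393.]), array([0.5448, 0.3332, 0.1267]))]
 red 17 [0.4727 0.3423 0.1235] expected tip [0.4643 0.342  0.12  ]
 rim plane slopes in tool-derived dish frame (deg x,y), z [0.4268 0.7824] 0.011365465441196406 240
16.9 0.013733812417661214 39.99823808670044 [-0.6778  0.6986 -3.1097] [ 0.071  -0.1025 -0.0072]
```

View pics/l4.png

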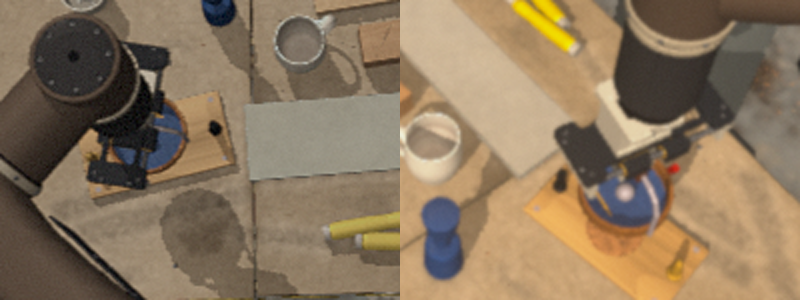

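The ball is now seen in the middle (right panel, 626,192), with its surface at (0.545, 0.333) against the seat at (0.543, 0.328). I carry on with the remaining 69°, 11 mm lower.

Emit:
carry_out(
  commands=[
    {"dp":[0,0,0],"rotation":[0,0,2]},
    {"dp":[0,0,0.001],"rotation":[0,0,3]},
    {"dp":[0,0,0.002],"rotation":[0,0,3]},
    {"dp":[0,0,0.002],"rotation":[0,0,3]},
    {"dp":[0,0,0.002],"rotation":[0,0,3]},
    {"dp":[0,0,0.002],"rotation":[0,0,3]},
    {"dp":[0,0,0.001],"rotation":[0,0,3]},
    {"dp":[0,0,0.001],"rotation":[0,0,3]},
  ],
)

```text
t: 17.9
eef_pos: [0.5431, 0.3281, 0.193]
ee_rot: [3.142, -0.0, -2.147]
force: [0.3, 0.7, -4.1]
width: 0.0138
gripper_force: 40.0
```

Emit:
carry_out(
  commands=[
    {"dp":[0,0,0],"rotation":[0,0,3]},
    {"dp":[0,0,0],"rotation":[0,0,3]},
    {"dp":[0,0,0],"rotation":[0,0,3]},
    {"dp":[0,0,0],"rotation":[0,0,3]},
    {"dp":[0,0,0],"rotation":[0,0,3]},
    {"dp":[0,0,0],"rotation":[0,0,3]},
    {"dp":[0,0,0],"rotation":[0,0,3]},
    {"dp":[0,0,0],"rotation":[0,0,3]},
  ],
)

```text
t: 18.9
eef_pos: [0.5431, 0.3281, 0.193]
ee_rot: [3.142, 0.0, -2.566]
force: [0.3, -0.2, -3.6]
width: 0.0138
gripper_force: 40.0
```

Emit:
carry_out(
  commands=[
    {"dp":[0,0,0],"rotation":[0,0,3]},
    {"dp":[0,0,0],"rotation":[0,0,3]},
    {"dp":[0,0,0],"rotation":[0,0,3]},
    {"dp":[0,0,0],"rotation":[0,0,3]},
    {"dp":[0,0,0],"rotation":[0,0,3]},
    {"dp":[0,0,0],"rotation":[0,0,3]},
    {"dp":[0,0,0],"rotation":[0,0,2]},
    {"dp":[0,0,0],"rotation":[0,0,1]},
  ],
)

```text
t: 19.9
eef_pos: [0.5431, 0.3281, 0.193]
ee_rot: [3.142, -0.0, -2.93]
force: [-0.9, -0.2, -3.8]
width: 0.0137
gripper_force: 40.0
```

Emit:
carry_out(
  commands=[
    {"dp":[0,0,0],"rotation":[0,0,0]},
    {"dp":[0,0,0],"rotation":[0,0,0]},
    {"dp":[0,0,0],"rotation":[0,0,0]},
    {"dp":[0,0,0],"rotation":[0,0,0]},
    {"dp":[0,0,0],"rotation":[0,0,0]},
    {"dp":[0,0,0],"rotation":[0,0,0]},
    {"dp":[0,0,0],"rotation":[0,0,0]},
    {"dp":[0,0,0],"rotation":[0,0,0]},
  ],
)

```text
t: 20.9
eef_pos: [0.5431, 0.328, 0.193]
ee_rot: [-3.142, -0.0, -2.929]
force: [-0.1, 0.1, -3.2]
width: 0.0135
gripper_force: 40.0
```

```bash
python3 look.py 5; python3 - <<'E'
from h import *
d=np.load('top.npy'); 
for n in ('top','side'):
    P=cloud(n,np.load(n+'.npy')); m=(abs(P[...,2]-.012)<.006)&(abs(P[...,0]-.54)<.12)&(abs(P[...,1]-.327)<.15)
    im=cv2.imread(f'pics/{n}0.png'); h=cv2.cvtColor(im,cv2.COLOR_BGR2HSV); m&=(h[...,1]>100)&(h[...,2]>120)
    k,l,st,_=cv2.connectedComponentsWithStats(m.astype(np.uint8)); i=1+st[1:,4].argmax()
    print(n,cv2.minAreaRect(P[l==i][:,:2].astype(np.float32)))
E
```

```text
top seat,tip px [[223. 247.]
 [196. 253.]] ball []
 red 1 [0.5311 0.3918 0.1156] expected tip [0.5262 0.4062 0.109 ]
 rim plane slopes in tool-derived dish frame (deg x,y), z [ 0.8352 -1.9271] 0.01109977559199158 94
side seat,tip px [[391. 298.]
 [417. 317.]] ball [(0.52, array([298., 392.]), array([0.5461, 0.3306, 0.1152]))]
 red 16 [0.5299 0.3968 0.1117] expected tip [0.5262 0.4062 0.109 ]
 rim plane slopes in tool-derived dish frame (deg x,y), z [0.4961 0.5822] 0.011721701663523853 267
21.1 0.013744102663935748 39.99814510345459 [ 0.6131 -0.3769 -3.3965] [ 0.0778 -0.1157 -0.0418]
top ((0.5284688472747803, 0.40257176756858826), (0.11787839978933334, 0.08200670033693314), 11.840561866760254)
side ((0.5449315309524536, 0.3321702480316162), (0.1214650422334671, 0.23154622316360474), 12.458622932434082)
```

View pics/l5.png

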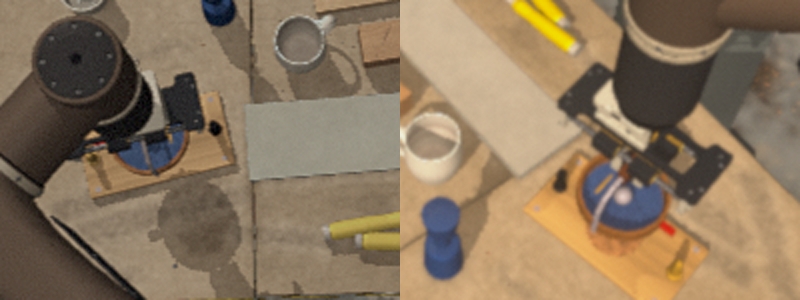

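The red pointer faces the brass post, and the ball is in the middle (right panel, 623,197). The dish is level, about 71 mm above the pad, and aligned with the base (12.2°).

```bash
python3 -c "
from station import arm; print(arm.job_done())"
```

```text
the job is handed in; nothing more can be done
None
```

The job is handed in with no verdict returned: at the last look the arm held the dish level and still, centred over its base about 71 mm above the pad, ball in the middle and red pointer facing the brass post.

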